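# Shim and seat the heater block

### The job

Start the block heater's seating check by pressing its blue, orange and green keys in that order, one at a time, letting each spring back up. Then take the orange spacer from its grey stand, slide it upright all the way down to the bottom of the one gap beside the aluminium block that is wide enough for it (do not force it against the fat bar of the narrow gap), and let go of it. Only after that press the sprung aluminium block down until its top is flush with the steel bars beside it, and finish while still holding it pressed there, leaving the tube rack, bottle and beaker alone.

Things in the scene. Friction and masses are not known exactly. Their poses are not given: they have to be found in the camera images.
- heater: white heater, fixed, 200 (x) x 240 (y) x 80 mm high. Origin: centre of its underside; keys on its -x side, y to its left, z up. Behind the keys is an open well, 120 mm long (heater x -40 to +80), floor 45 mm above the table, with the aluminium block in the middle (heater x +20, y 0) and a steel bar on each side; the gaps between block and bars run along x
- key_blue (a joint): blue spring key at heater (-70, +60) mm: travel in m, 0 up, 0.006 fully down; full travel takes 5 N; counts as pressed beyond 0.004
- key_orange (a joint): orange spring key at heater (-70, 0) mm, same kind
- key_green (a joint): green spring key at heater (-70, -60) mm, same kind
- key_blue_top (a point): centre of the top of the blue round key, 28 mm in diameter, pressed straight down
- key_orange_top (a point): centre of the top of the orange round key, 28 mm in diameter, pressed straight down
- key_green_top (a point): centre of the top of the green round key, 28 mm in diameter, pressed straight down
- block (a joint): how far the aluminium block is pressed down, in m: 0 up (its top 8 mm above the bars), 0.008 fully down against a hard stop (top level with the bars, flush). Springs back when let go; about 2 N starts it, 6 N holds it fully down
- block_top (a point): centre of the top of the aluminium block (114 mm along heater x, 70 mm along heater y, dark vial holes marked on it; its whole top is solid and flat), marked by a black 30 mm square pad; the place to press. 91 mm above the table when up, 83 mm when flush. Axes as the heater's
- bar_slim: slim side bar (steel top, black sides) in the heater's well, fixed, 120 (along heater x) x 30 x 38 mm, its top 83 mm above the table. Origin: centre of its underside, 65 mm to the left or right of the block's middle (varies). The gap between it and the block is 15 mm wide, enough for the spacer
- bar_fat: fat side bar (steel top, black sides), fixed, 120 x 50 x 38 mm, on the other side of the block. The gap between it and the block is only 5 mm: the spacer does not fit
- gap_left (a point): fixed mark on the heater at (20, +42.5, 83) mm: the middle of the mouth of the wide gap (15 mm wide, 38 mm deep, at the height of the bar tops) if the slim bar is on the heater's left (+y)
- gap_right (a point): the same on the heater's right, at (20, -42.5, 83) mm: the middle of the mouth of the wide gap if the slim bar is on the right (-y)
- spacer: orange plastic spacer, 90 g, upright plate 9 mm thick (its y): blade 80 mm long (its x), 45 mm high (lowest 6 mm only 6 mm thick), with a grip tab 34 mm long, 30 mm high, 9 mm thick on top; 75 mm high in all. Origin: centre of its underside. Starts upright in the stand's slot; alike either way round. Fully home in the gap its underside is on the well floor, 45 mm above the table
- spacer_grip (a point): middle of the spacer's grip tab, 60 mm above its underside; grip it from above across its y
- stand: grey stand, fixed to the table, 110 (x) x 50 (y) x 38 mm high, with a slot 11 mm wide (84 mm long along its x), slot floor 8 mm above the table, in which the spacer stands. Origin: centre of its underside
- tube_rack: bystander: aluminium rack of amber vials with black caps, 160 x 60 x 100 mm, standing loose on the table; leave alone. Origin: centre of its underside
- reagent: bystander: amber bottle, 64 mm in diameter, 120 mm high, loose; leave alone. Origin: centre of its underside
- beaker: bystander: glass beaker, 70 mm in diameter, 85 mm high, loose; leave alone. Origin: centre of its underside

How it is judged:
By the outcome, as a careful person would: the job done as asked, in the order asked, and still so for the second after the job is handed in, while the arm keeps its last pose, push and grip.
It also fails if it takes over 67 s, if anything falls off the work surface, if the arm or the gripper's body presses on something with over 40 N, if the wrist force passes 120 N, or if a joint passes its speed limit or range.

### The arm

A 6-joint arm with a two-finger parallel gripper is mounted at the origin on the work surface. World frame = base frame: x ahead of the robot, y to its left, z up, the work surface at z = 0. Lengths are in m, angles in rad, forces in N, time in s.
With the tool pointing down it reaches from about 0.25 to 0.725 m from the base axis. Payload 4 kg.
Tool frame: the origin (TCP) lies midway between the tips of the shut fingers; the grasp point (between the pads) lies bot.pinch_z behind it (bot.pinch_z is the distance from the TCP to the grasp point, in m); z points along the fingers, y is the line along which they close (so a half turn about z gives the same grasp; the last joint's range is limited). The gripper opens to 85 mm and grips with 20 to 120 N. Pads are 22 mm wide; open, the fingers measure 114 mm over their backs; the gripper's body (76 mm by 85 mm) begins 54 mm behind the grasp point. The pads swing forward as they close: fully open they stand 13 mm farther back than shut.
Start: joints at [-1.31, 0.241, 0.005, 1.335, 0, 1.571], TCP at [0.129, -0.483, 0.231] pointing down, gripper open.
Joint ranges: [-2.72, 2.72], [-1.05, 1.87], [-1.09, 1.28], [-1.99, 2.15], [-1.42, 1.44], [-3.14, 3.14]. Speed limits (rad/s): [2.79, 2.79, 3.14, 3.14, 3.14, 3.14].

### API

Orientations are given as a unit quaternion [x, y, z, w].
In Python, from workcell import bot gives the robot as it stands.
- The arm moves only by the tool jog_arm, called after ">>>" as name(argument=value, ...) on one line, values as JSON. Schema: {"type":"object","properties":{"plan":{"type":"array","items":{"type":"array","items":{"type":"number"},"minItems":7,"maxItems":7},"minItems":1,"maxItems":10},"only":{"type":"string"},"quiet":{"type":"boolean"},"lines":{"type":"string"}},"required":["plan"],"additionalProperties":false}. plan is a list of rows, 1 to 10 of them, each of 7 numbers: a rotation vector rx, ry, rz in rad, then dx, dy, dz in m, then the finger opening in m; each row is the pose to reach, as a shift and turn from the pose commanded when the call began, along the tool's axes at that moment; what a row does not reach only later rows make up. A row lasts 1/8 s, in which the tool goes at most 0.0625 m and 0.188 rad, less where a joint would pass 70% of its speed; a pose out of reach is approached as far as the arm can. The fingers move at their own pace and stop on an object; the grip force is fixed at half the most. Time passes only in rows, so rows that do not move let the fingers close. The tool returns the time, the measured TCP pose, the force, the opening and the grip force at its end. only (a regular expression) keeps the lines of the reply that match it, lines (a string "A,B") keeps lines A to B, and quiet returns only ok. Input that does not fit is refused with a message, and nothing moves.
- bot.get_obs(): the state, without advancing time (a new reading comes with each control period).
- bot.camera(name): name is "scene" or "top" or "wrist"; returns the picture (400x640x3 uint8, red, green, blue); there is no depth.
- bot.calibration(name): a dict with "mtx" (3x3 intrinsics, pixels), "R" (3x3) and "t" (3): a world point X has camera coordinates R X + t. Camera axes: x right, y down, z forward; pixel columns grow to the right and rows downward; lengths in m; the calibration is good to about 2 mm. A picture is of the moment at which its call begins: read the wrist's pose just before it. calibration takes no time and is no camera call; for the wrist camera it gives the pose at the moment of the call.
- bot.job_done(): hands the job in; it is judged then, once.
The state is a dict: "clock": time; "joint_pos": joint angles; "joint_vel": joint speeds; "tau": joint torques, N m; "eef_pos": TCP position; "tool_rot": TCP orientation; "ft_force": force on the tool from outside, world axes, zero at the start; "ft_torque": the same for the moment, N m; "grip_width": finger opening in m; "grasp_force": force on a finger pad.
Only numpy, scipy, OpenCV 4.12 (cv2) and the standard library are available. Lean on these libraries where they do the work, as an engineer would, in place of code of your own. Each camera call takes 0.05 s, during which the arm holds its last target. There are 200 camera calls.

## Working session

There is one attempt and no reset: what is moved stays moved. The work goes in short steps, Python scripts to look and compute and a tool call to move; the robot and the scene stay as the last step left them, time stands still between calls to the robot, and variables do not carry over. Pictures are saved under pics/ and viewed, at most 10 in all, crops included, and the job is handed in when it is done.

```bash
ls; mkdir -p pics
```

Run:
```python
from workcell import bot
import cv2,numpy as np
o=bot.get_obs();print(o['clock'],o['eef_pos'],o['tool_rot'],bot.pinch_z)
for n in("scene","top"):
    im=bot.camera(n);cv2.imwrite(f'pics/{n}.png',im[...,::-1])
    c=bot.calibration(n);print(n,np.round(-c['R'].T@c['t'],3),c['mtx'].tolist())
a=[cv2.imread(f'pics/{n}.png') for n in("scene","top")]
```

```text
pics
workcell.py
0.0 [ 0.12875864 -0.4824948   0.23041772] [ 9.91510789e-01  1.30020264e-01 -1.39524626e-04 -1.03304905e-03] 0.0187
scene [ 1.233 -0.281  0.831] [[384.34456086567593, 0.0, 322.15446235006476], [0.0, 384.34456086567593, 200.2535270130894], [0.0, 0.0, 1.0]]
top [ 0.495 -0.016  1.116] [[468.36218519949404, 0.0, 315.38117764742947], [0.0, 468.36218519949404, 201.2472605870714], [0.0, 0.0, 1.0]]
```

View pics/top.png

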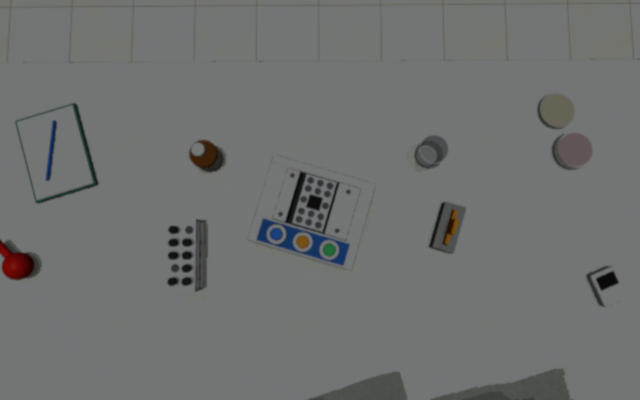

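View pics/scene.png

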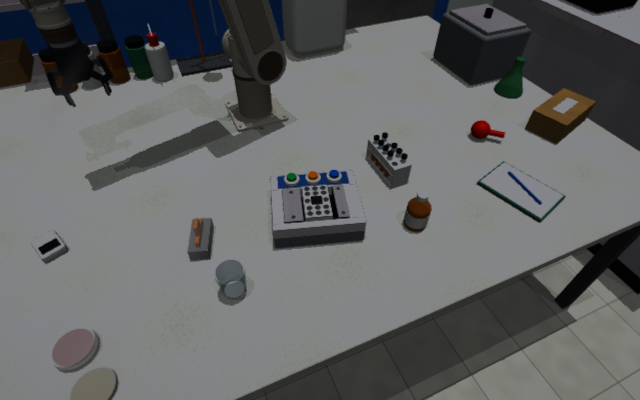

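The top view shows the heater at about (312,212), with blue, orange and green keys at (276,234), (303,242) and (329,250). The wide dark gap is on the left of the block at (297,197), and the spacer in its stand is at about (452,227). The scene view agrees with this. Next I measure by colour masks.

Create h.py:
```python
import cv2,numpy as np
from workcell import bot
def ray(n,p,c=None):
    c=c or bot.calibration(n);d=c['R'].T@np.linalg.solve(c['mtx'],[p[0],p[1],1.]);return -c['R'].T@c['t'],d
def plane(n,p,z,c=None):
    o,d=ray(n,p,c);return o+d*(z-o[2])/d[2]
def tri(p,q):
    (a,d),(b,e)=ray('top',p),ray('scene',q)
    s=np.linalg.lstsq(np.c_[d,-e],b-a,rcond=None)[0]
    return (a+d*s[0]+b+e*s[1])/2,np.linalg.norm(a+d*s[0]-b-e*s[1])
def blob(im,lo,hi,roi,show=0):
    x0,y0,x1,y1=roi;h=cv2.cvtColor(im[y0:y1,x0:x1],cv2.COLOR_BGR2HSV)
    m=cv2.inRange(h,lo,hi);n,l,s,c=cv2.connectedComponentsWithStats(m)
    k=1+np.argmax(s[1:,4]);return c[k]+[x0,y0],s[k,4],(l==k)
```

Run:
```python
from h import *
T=cv2.imread('pics/top.png');S=cv2.imread('pics/scene.png')
B=((100,100,150),(125,255,255));O=((5,120,90),(22,255,255));G=((45,100,80),(85,255,255))
K={}
for nm,c,r,q in(('blue',B,(266,224,287,245),(328,169,342,180)),('orange',O,(290,230,316,254),(304,168,322,183)),('green',G,(317,238,342,262),(283,170,302,186))):
    a=blob(T,*c,r);b=blob(S,*c,q);X,e=tri(a[0],b[0]);K[nm]=X;print(nm,a[:2],b[:2],X.round(4),e.round(4))
h=cv2.cvtColor(T,cv2.COLOR_BGR2GRAY)
a=blob(T,(0,0,0),(180,255,45),(306,194,324,211));P=plane('top',a[0],.091);print('pad',a[:2],P.round(4))
a,n,m=blob(T,*O,(435,200,470,250));ys,xs=np.nonzero(m);print('sp',a,n,cv2.minAreaRect(np.c_[xs+435,ys+200].astype(np.float32)),plane('top',a,.083))
c=cv2.resize(T[150:275,240:380],None,fx=5,fy=5,interpolation=cv2.INTER_CUBIC)
d=cv2.resize(T[195:260,420:475],None,fx=5,fy=5,interpolation=cv2.INTER_CUBIC)
c[:d.shape[0],-d.shape[1]+0:]=c[:d.shape[0],-d.shape[1]:]
o=np.zeros((600,800,3),np.uint8);o[:500,:560]=c[:500,:560];o[:325,525:800]=d
cv2.imwrite('pics/crop.png',cv2.convertScaleAbs(o,alpha=1.8))
```

```text
Traceback (most recent call last):
  File "h.py", line 14, in blob
    k=1+np.argmax(s[1:,4]);return c[k]+[x0,y0],s[k,4],(l==k)
        ~~~~~~~~~^^^^^^^^^
ValueError: attempt to get argmax of an empty sequence
```

Create m.py:
```python
from h import *
T=cv2.imread('pics/top.png');S=cv2.imread('pics/scene.png')
print(cv2.cvtColor(T,cv2.COLOR_BGR2HSV)[234,270:283].tolist(),cv2.cvtColor(S,cv2.COLOR_BGR2HSV)[174,330:340].tolist())
B=((95,120,60),(125,255,255));O=((5,120,70),(22,255,255));G=((45,100,60),(85,255,255))
K={}
for nm,c,r,q in(('blue',B,(268,226,285,243),(330,170,340,178)),('orange',O,(290,230,316,254),(304,168,322,183)),('green',G,(317,238,342,262),(283,170,302,186))):
    a=blob(T,*c,r);b=blob(S,*c,q);X,e=tri(a[0],b[0]);K[nm]=X;print(nm,a[:2],b[:2],X.round(4),e.round(4),plane('top',a[0],.085).round(4))
a=blob(T,(0,0,0),(180,255,45),(306,194,324,211));P=plane('top',a[0],.091);print('pad',a[:2],P.round(4))
a,n,m=blob(T,*O,(435,200,470,250));ys,xs=np.nonzero(m);print('sp',a,n,cv2.minAreaRect(np.c_[xs+435,ys+200].astype(np.float32)),plane('top',a,.083))
c=cv2.resize(T[150:275,240:380],None,fx=4,fy=4,interpolation=cv2.INTER_CUBIC)
d=cv2.resize(T[195:260,420:475],None,fx=4,fy=4,interpolation=cv2.INTER_CUBIC)
o=np.zeros((500,790,3),np.uint8);o[:,:560]=c;o[:260,565:785]=d
cv2.imwrite('pics/crop.png',cv2.convertScaleAbs(o,alpha=1.8))
```

```bash
python3 m.py
```

```text
[[111, 134, 105], [109, 197, 115], [108, 199, 118], [108, 201, 118], [108, 199, 118], [108, 195, 118], [108, 195, 118], [108, 190, 118], [107, 195, 118], [107, 195, 119], [108, 193, 116], [109, 174, 104], [111, 67, 91]] [[110, 246, 85], [110, 248, 110], [110, 246, 116], [110, 246, 117], [110, 251, 117], [110, 249, 118], [110, 251, 117], [110, 253, 105], [112, 153, 90], [111, 31, 108]]
blue (array([275.72897196, 233.62616822]), np.int32(107)) (array([333.85714286, 172.65306122]), np.int32(49)) [0.5216 0.0793 0.1026] 0.0024 [0.5216 0.0798 0.085 ]
orange (array([302.12962963, 241.5462963 ]), np.int32(108)) (array([312.38888889, 174.24074074]), np.int32(54)) [0.5042 0.0218 0.1026] 0.0015 [0.5041 0.0217 0.085 ]
green (array([328.8952381 , 249.38095238]), np.int32(105)) (array([291.        , 175.87755102]), np.int32(49)) [ 0.4873 -0.0356  0.1028] 0.002 [ 0.4868 -0.0369  0.085 ]
pad (array([314.03472222, 202.17361111]), np.int32(144)) [ 0.5902 -0.0047  0.091 ]
sp [452.32467532 226.78571429] 154 ((452.3360290527344, 227.51409912109375), (7.9348225593566895, 35.16744613647461), 15.642248153686523) [ 0.53548867 -0.30872015  0.083     ]
```

View pics/crop.png

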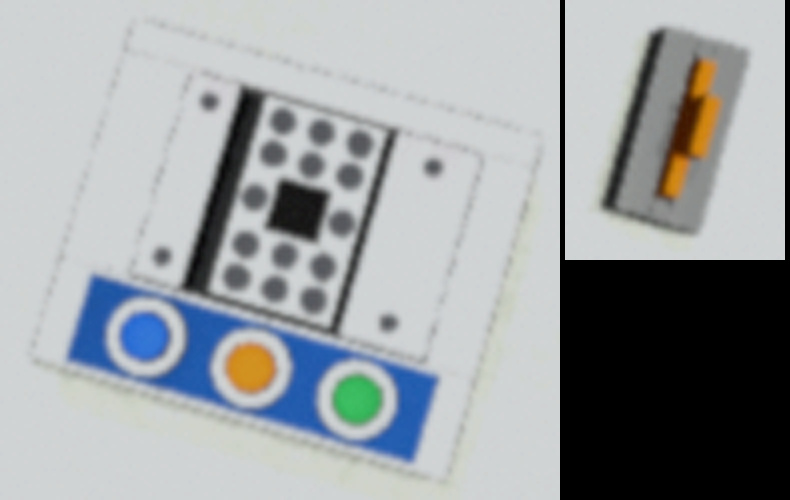

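The crop confirms it: the wide black gap is left of the block, the narrow one is on the right, and the spacer stands in the slot about parallel to the heater. The key spacing (59.9 mm) and pad offset fit, giving a heater yaw of about -16.6° and key tops at about z 0.10. I start with a small turn to learn the sign of joint 6.

Add to h.py:
```python
from scipy.spatial.transform import Rotation as R
def to(p,yaw=None):
    o=bot.get_obs();r=R.from_quat(o['tool_rot']);M=r.as_matrix()
    if yaw is not None: q=R.from_matrix(np.c_[[np.cos(yaw),np.sin(yaw),0],[np.sin(yaw),-np.cos(yaw),0],[0,0,-1]])
    print('t',o['clock'],'pos',o['eef_pos'].round(4) if hasattr(o['eef_pos'],'round') else o['eef_pos'],'yaw',np.arctan2(M[1,0],M[0,0]).round(4),'j6',np.round(o['joint_pos'],3)[5])
    print('d',(M.T@(np.array(p)-o['eef_pos'])).round(4),'rv',None if yaw is None else (r.inv()*q).as_rotvec().round(4))
```

```text
(no output)
```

>>> jog_arm(plan=[[0,0,0.15,0,0,0,0],[0,0,0.15,0,0,0,0]])

```text
clock: 0.35
eef_pos: [0.1289, -0.4828, 0.2308]
tool_rot: [0.998, 0.056, -0.0, -0.001]
ft_force: [0.1, 0.5, -0.4]
grip_width: 0.0517
grasp_force: 0.0
```

```bash
python3 -c "
from h import *
to([.5216,.0793,.14],-.29)"
```

```text
t 0.35 pos [ 0.1289 -0.4828  0.2308] yaw 0.1125 j6 1.719
d [ 0.4534 -0.5144  0.0913] rv [-1.000e-03  4.000e-04  4.025e-01]
```

>>> jog_arm(plan=[[0,0,-0.18,0.04,-0.045,0,0],[0,0,-0.36,0.08,-0.09,0,0],[0,0,-0.54,0.12,-0.135,0,0],[0,0,-0.72,0.16,-0.18,0,0],[0,0,-0.9,0.2,-0.225,0,0],[0,0,-1.08,0.24,-0.27,0,0],[0,0,-1.26,0.28,-0.315,0,0],[0,0,-1.44,0.32,-0.36,0,0],[0,0,-1.62,0.36,-0.405,0,0],[0,0,-1.8,0.4,-0.45,0,0]])

```text
clock: 1.6
eef_pos: [0.4775, 0.0103, 0.2313]
tool_rot: [0.574, 0.819, -0.0, 0.0]
ft_force: [1.1, -0.4, 1.2]
grip_width: 0.0001
grasp_force: 0.0
```

```bash
python3 -c "
from h import *
to([.5216,.0793,.14],-.29+np.pi)"
```

```text
t 1.6 pos [0.4775 0.0103 0.2313] yaw 1.92 j6 1.243
d [0.0498 0.065  0.0913] rv [-0.000e+00  4.000e-04 -9.316e-01]
```

>>> jog_arm(plan=[[0,0,-0.18,0.01,0.013,0.018,0],[0,0,-0.36,0.02,0.026,0.036,0],[0,0,-0.54,0.03,0.039,0.054,0],[0,0,-0.72,0.04,0.052,0.072,0],[0,0,-0.9,0.0498,0.065,0.091,0],[0,0,-0.93,0.0498,0.065,0.091,0],[0,0,-0.93,0.0498,0.065,0.091,0]])

```text
clock: 2.48
eef_pos: [0.5212, 0.0767, 0.1407]
tool_rot: [0.15, 0.989, -0.0, -0.0]
ft_force: [0.4, -0.2, -0.2]
grip_width: -0.0003
grasp_force: 0.0
```

```bash
python3 -c "
from h import *
to([.5216,.0793,.106],-.29+np.pi)"
```

```text
t 2.475 pos [0.5212 0.0767 0.1407] yaw 2.8396 j6 0.448
d [0.0004 0.0026 0.0347] rv [-0.0003 -0.     -0.012 ]
```

>>> jog_arm(plan=[[0,0,-0.012,0,0.002,0.02,0],[0,0,-0.012,0,0.0026,0.037,0],[0,0,-0.012,0,0.0026,0.037,0],[0,0,-0.012,0,0.0026,0.037,0]])

```text
clock: 2.98
eef_pos: [0.5227, 0.0792, 0.1046]
tool_rot: [0.144, 0.99, 0.0, 0.001]
ft_force: [0.4, -0.5, 0.3]
grip_width: -0.0
grasp_force: 0.0
```

>>> jog_arm(plan=[[0,0,0,0,0,0.001,0],[0,0,0,0,0,0.002,0],[0,0,0,0,0,0.003,0],[0,0,0,0,0,0.003,0]])

```text
clock: 3.48
eef_pos: [0.5227, 0.0794, 0.1007]
tool_rot: [0.144, 0.99, 0.0, 0.001]
ft_force: [0.9, -1.8, 2.1]
grip_width: -0.0001
grasp_force: 1.2
```

>>> jog_arm(plan=[[0,0,0,0,0,0.001,0],[0,0,0,0,0,0.002,0],[0,0,0,0,0,0.003,0],[0,0,0,0,0,0.003,0]])

```text
clock: 3.98
eef_pos: [0.5226, 0.0795, 0.0976]
tool_rot: [0.144, 0.99, 0.0, 0.001]
ft_force: [0.4, -1.0, 3.3]
grip_width: 0.0007
grasp_force: 2.1
```

>>> jog_arm(plan=[[0,0,0,0,0,0.0015,0],[0,0,0,0,0,0.003,0],[0,0,0,0,0,0.004,0],[0,0,0,0,0,0.004,0]])

```text
clock: 4.47
eef_pos: [0.5228, 0.0795, 0.0963]
tool_rot: [0.144, 0.99, 0.0, 0.001]
ft_force: [-4.2, -1.8, 20.6]
grip_width: -0.0
grasp_force: 10.3
```

Blue bottomed at z 0.096, so its top is at 0.102 as measured. I lift and go to orange.

>>> jog_arm(plan=[[0,0,0,0,0,-0.015,0],[0,0,0,0,0,-0.025,0],[0,0,0,0,-0.03,-0.025,0],[0,0,0,0,-0.06,-0.025,0],[0,0,0,0,-0.06,-0.025,0],[0,0,0,0,-0.06,-0.025,0]])

```text
clock: 5.22
eef_pos: [0.5048, 0.0223, 0.1179]
tool_rot: [0.144, 0.99, 0.0, -0.001]
ft_force: [0.5, -0.5, 0.1]
grip_width: -0.0002
grasp_force: 0.0
```

```bash
python3 -c "
from h import *
to([.5042,.0218,.0965],-.29+np.pi)"
```

```text
t 5.225 pos [0.5048 0.0223 0.1179] yaw 2.8527 j6 0.333
d [ 0.0004 -0.0007  0.0214] rv [ 0.0002 -0.0013  0.0011]
```

>>> jog_arm(plan=[[0,0,0,0,0,0.012,0],[0,0,0,0,0,0.016,0],[0,0,0,0,0,0.019,0],[0,0,0,0,0,0.022,0],[0,0,0,0,0,0.0225,0],[0,0,0,0,0,0.0225,0]])

```text
clock: 5.98
eef_pos: [0.5045, 0.0226, 0.0965]
tool_rot: [0.144, 0.99, 0.001, -0.0]
ft_force: [-3.9, 1.9, 7.4]
grip_width: 0.0
grasp_force: 3.9
```

>>> jog_arm(plan=[[0,0,0,0,0,-0.015,0],[0,0,0,0,0,-0.022,0],[0,0,0,0,-0.03,-0.022,0],[0,0,0,0,-0.06,-0.022,0],[0,0,0,0,-0.06,-0.022,0],[0,0,0,0,-0.06,-0.022,0]])

```text
clock: 6.72
eef_pos: [0.4884, -0.0355, 0.1181]
tool_rot: [0.144, 0.99, 0.0, 0.0]
ft_force: [-0.1, 0.4, -0.1]
grip_width: 0.0
grasp_force: 0.0
```

>>> jog_arm(plan=[[0,0,0,0,0,0.012,0],[0,0,0,0,0,0.016,0],[0,0,0,0,0,0.019,0],[0,0,0,0,0,0.022,0],[0,0,0,0,0,0.0225,0],[0,0,0,0,0,0.0225,0]])

```text
clock: 7.48
eef_pos: [0.4877, -0.0349, 0.0965]
tool_rot: [0.144, 0.99, 0.001, 0.0]
ft_force: [-4.0, 2.9, 10.2]
grip_width: 0.0
grasp_force: 5.4
```

All three keys have been pressed. I lift and go over the spacer.

>>> jog_arm(plan=[[0,0,0,0,0,-0.03,0],[0,0,0,0,0,-0.08,0.045],[0,0,0,0,-0.04,-0.11,0.045],[0,0,0,0,-0.1,-0.11,0.045]])

```text
clock: 7.98
eef_pos: [0.4619, -0.1321, 0.2082]
tool_rot: [0.142, 0.99, -0.001, 0.004]
ft_force: [0.7, -1.2, -0.1]
grip_width: 0.0454
grasp_force: 0.0
```

```bash
python3 -c "
from h import *
to([.5355,-.3087,.2],-.28+np.pi)"
```

```text
t 7.975 pos [ 0.4619 -0.1321  0.2082] yaw 2.8567 j6 0.006
d [-0.1202 -0.1488  0.0091] rv [-0.0002  0.0073 -0.0049]
```

>>> jog_arm(plan=[[0,0,0,-0.04,-0.045,0,0.045],[0,0,0,-0.08,-0.09,0,0.045],[0,0,0,-0.12,-0.14,0,0.045],[0,0,0,-0.12,-0.149,0,0.045],[0,0,0,-0.12,-0.149,0,0.045],[0,0,0,-0.12,-0.149,0,0.045]])

```text
clock: 8.72
eef_pos: [0.5318, -0.307, 0.2056]
tool_rot: [0.143, 0.99, 0.0, -0.0]
ft_force: [0.2, -0.5, 0.7]
grip_width: 0.0451
grasp_force: 0.0
```

Run:
```python
from h import *
c=bot.calibration('wrist');im=bot.camera('wrist')[...,::-1].copy();cv2.imwrite('pics/w1.png',im)
np.savez('w1',R=c['R'],t=c['t'],mtx=c['mtx'])
to([.5355,-.3087,.2],-.28+np.pi);print(-c['R'].T@c['t'])
```

```text
t 8.775 pos [ 0.5319 -0.3069  0.2059] yaw 2.8544 j6 -0.236
d [-0.0039 -0.0007  0.0059] rv [ 0.0002  0.0002 -0.0072]
[ 0.46466223 -0.28649986  0.34800666]
```

View pics/w1.png

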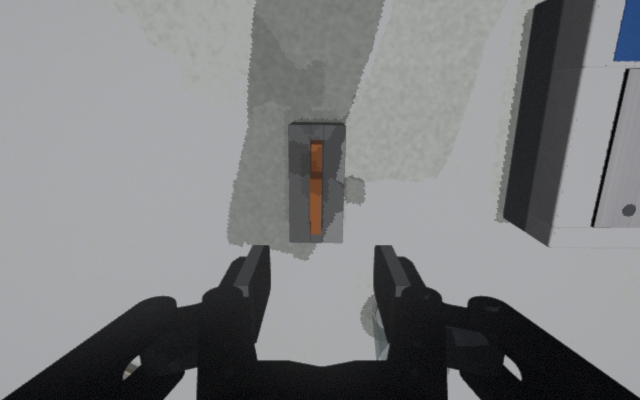

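The wrist view shows the spacer at column 316, rows 140–235, almost parallel to the image's vertical. I measure its yaw and centre.

Run:
```python
from h import *
im=cv2.imread('pics/w1.png');z=np.load('w1.npz');c={k:z[k] for k in z}
a,n,m=blob(im,(3,110,30),(25,255,255),(285,120,350,250))
W={}
for y in range(m.shape[0]):
    x=np.nonzero(m[y])[0]
    if len(x)and y%5==0: print(y+120,x[0]+285,x[-1]+285,im[y+120,316].tolist(),end=' | ')
ys,xs=np.nonzero(m);P=np.c_[xs+285,ys+120].astype(np.float32)
r=cv2.minAreaRect(P);print(a,n,r)
rows=np.unique(ys);mid=np.array([[xs[ys==y].mean()+285,y+120] for y in rows])
for h in(.053,.083):
    Q=np.array([plane('w',p,h,c)for p in mid]);print(h,Q[1],Q[-2],np.linalg.norm(Q[1]-Q[-2]),(Q[1]+Q[-2])/2)
    v=np.polyfit(Q[:,0],Q[:,1],1);print('yaw',np.arctan(v[0]))
# stand top
g=cv2.cvtColor(im,cv2.COLOR_BGR2GRAY)[115:250,275:360]
```

```text
145 311 321 [45, 78, 128] | 150 311 321 [50, 82, 131] | 155 311 321 [40, 65, 110] | 160 311 321 [40, 66, 108] | 165 311 321 [38, 60, 97] | 170 311 321 [35, 57, 95] | 175 311 320 [31, 43, 69] | 180 310 321 [39, 65, 108] | 185 310 321 [42, 68, 111] | 190 310 321 [43, 69, 111] | 195 310 321 [49, 83, 132] | 200 310 321 [51, 83, 134] | 205 310 321 [50, 83, 133] | 210 310 320 [52, 83, 135] | 215 310 320 [51, 82, 133] | 220 310 320 [50, 82, 133] | 225 311 320 [48, 79, 132] | 230 311 320 [54, 85, 134] | [315.63988383 186.82962246] 1033 ((315.4999694824219, 186.99996948242188), (10.999998092651367, 91.99998474121094), 0.0)
0.053 [ 0.49603573 -0.30028913  0.053     ] [ 0.57222479 -0.32409273  0.053     ] 0.07982095687431276 [ 0.53413026 -0.31219093  0.053     ]
yaw -0.3036088226462199
0.083 [ 0.49284527 -0.29888686  0.083     ] [ 0.56128648 -0.32026981  0.083     ] 0.07170375467168476 [ 0.52706587 -0.30957834  0.083     ]
yaw -0.3036088226462193
```

```bash
python3 -c "
from h import *
to([.5341,-.3122,.06],-.303+np.pi)"
```

```text
t 8.775 pos [ 0.5319 -0.3069  0.2059] yaw 2.8544 j6 -0.236
d [-0.0035 -0.0045  0.1459] rv [0.0002 0.0002 0.0158]
```

>>> jog_arm(plan=[[0,0,0.016,-0.0035,-0.0045,0.04,0.045],[0,0,0.016,-0.0035,-0.0045,0.08,0.045],[0,0,0.016,-0.0035,-0.0045,0.1,0.045],[0,0,0.016,-0.0035,-0.0045,0.1,0.045],[0,0,0.016,-0.0035,-0.0045,0.1,0.045]])

```text
clock: 9.4
eef_pos: [0.5351, -0.3134, 0.1071]
tool_rot: [0.151, 0.988, -0.0, 0.001]
ft_force: [0.6, -0.5, 0.2]
grip_width: 0.0452
grasp_force: 0.0
```

```bash
python3 -c "
from h import *
to([.5341,-.3122,.06],-.303+np.pi)"
```

```text
t 9.4 pos [ 0.5351 -0.3134  0.1071] yaw 2.8379 j6 -0.226
d [0.0014 0.0008 0.0471] rv [-0.0005  0.0025 -0.0007]
```

>>> jog_arm(plan=[[0,0,0,0.001,0.0008,0.025,0.045],[0,0,0,0.001,0.0008,0.046,0.045],[0,0,0,0.001,0.0008,0.046,0.045],[0,0,0,0.001,0.0008,0.046,0.03],[0,0,0,0.001,0.0008,0.046,0.02],[0,0,0,0.001,0.0008,0.046,0],[0,0,0,0.001,0.0008,0.046,0],[0,0,0,0.001,0.0008,0.046,0]])

```text
clock: 10.4
eef_pos: [0.5344, -0.3132, 0.0608]
tool_rot: [0.152, 0.988, -0.0, 0.001]
ft_force: [-0.5, -0.1, 5.6]
grip_width: 0.0079
grasp_force: 60.8
```

>>> jog_arm(plan=[[0,0,0,0,0,-0.01,0],[0,0,0,0,0,-0.03,0],[0,0,0,0,0,-0.06,0],[0,0,0,0,0,-0.1,0],[0,0,0,0,0,-0.14,0],[0,0,0,0,0,-0.14,0],[0,0,0,0,0,-0.14,0]])

```text
clock: 11.28
eef_pos: [0.533, -0.3124, 0.1986]
tool_rot: [0.152, 0.988, 0.0, -0.001]
ft_force: [1.2, 1.4, -0.2]
grip_width: 0.0073
grasp_force: 59.9
```

Run:
```python
from h import *
c=bot.calibration('wrist');im=bot.camera('wrist')[...,::-1].copy();cv2.imwrite('pics/w2.png',im)
np.savez('w2',R=c['R'],t=c['t'],mtx=c['mtx'])
print(bot.get_obs()['grip_width'],bot.get_obs()['ft_force'])
to([.6024,.036,.2],-.29+np.pi)
```

```text
0.007824364255113337 [ 0.20561818  0.04808673 -0.83188697]
t 11.325 pos [ 0.5325 -0.3121  0.1977] yaw 2.8368 j6 -0.225
d [ 0.0378  0.353  -0.0019] rv [ 0.0007 -0.003  -0.0148]
```

View pics/w2.png

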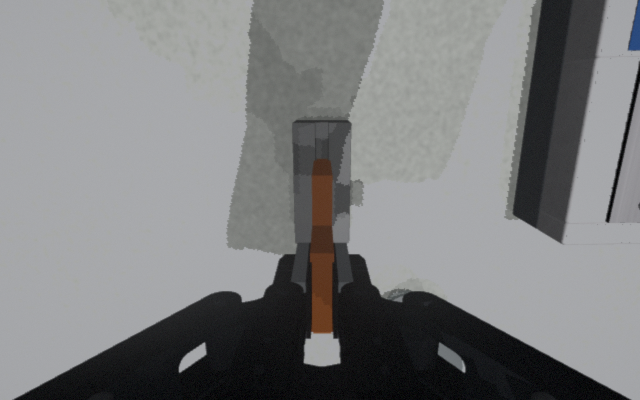

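The spacer is held upright and centred at column 322, and the stand is empty. I carry it above the left gap.

>>> jog_arm(plan=[[0,0,-0.005,0.003,0.03,0,0],[0,0,-0.015,0.008,0.075,0,0],[0,0,-0.015,0.013,0.12,0,0],[0,0,-0.015,0.018,0.165,0,0],[0,0,-0.015,0.023,0.21,0,0],[0,0,-0.015,0.028,0.255,0,0],[0,0,-0.015,0.033,0.3,0,0],[0,0,-0.015,0.036,0.335,0,0],[0,0,-0.015,0.038,0.353,0,0],[0,0,-0.015,0.038,0.353,0,0]])

```text
clock: 12.58
eef_pos: [0.6026, 0.0361, 0.198]
tool_rot: [0.144, 0.99, -0.0, -0.001]
ft_force: [-0.2, -0.4, -1.1]
grip_width: 0.0079
grasp_force: 59.9
```

>>> jog_arm(plan=[[0,0,0,0,0,0,0],[0,0,0,0,0,0,0]])

```text
clock: 12.82
eef_pos: [0.603, 0.034, 0.1993]
tool_rot: [0.145, 0.989, -0.0, -0.0]
ft_force: [-0.9, 0.3, -0.9]
grip_width: 0.0076
grasp_force: 59.9
```

Run:
```python
from h import *
c=bot.calibration('wrist');im=bot.camera('wrist')[...,::-1].copy();cv2.imwrite('pics/w3.png',im)
np.savez('w3',R=c['R'],t=c['t'],mtx=c['mtx'])
to([.6024,.036,.2],-.29+np.pi)
```

```text
t 12.875 pos [0.603  0.0341 0.1994] yaw 2.8498 j6 0.348
d [ 0.0011  0.0017 -0.0006] rv [-0.0002  0.     -0.0018]
```

View pics/w3.png

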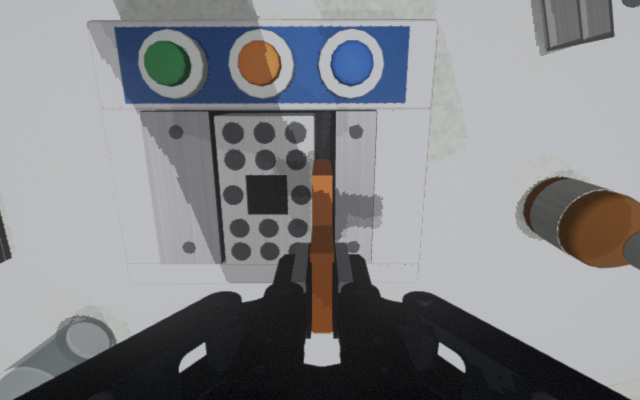

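The wrist view shows the held spacer at column ~322 and the wide dark gap at columns ~316–335, rows 112–160. I measure the lateral offset.

Run:
```python
from h import *
im=cv2.imread('pics/w3.png');z=np.load('w3.npz');c={k:z[k] for k in z}
g=cv2.GaussianBlur(cv2.cvtColor(im,cv2.COLOR_BGR2GRAY),(3,3),0).astype(float);g2=g
o=bot.get_obs();M=R.from_quat(o['tool_rot']).as_matrix();p0=np.array(o['eef_pos'])
f=lambda p,h:(M.T@(plane('w',p,h,c)-p0))[:2]
E=[]
for y in range(118,156,6):
    d=np.diff(g[y]);l=300+np.argmin(d[300:325])+.5;r=325+np.argmax(d[325:345])+.5
    E.append([*f((l,y),.091),*f((r,y),.083)]);print(y,l,r,np.round(np.array(E[-1])*1e3,1))
m=cv2.inRange(cv2.cvtColor(im,cv2.COLOR_BGR2HSV),(3,120,40),(25,255,255))
for y,h in((168,.192),(180,.192),(200,.192),(215,.192),(250,.222),(280,.222)):
    x=np.nonzero(m[y,295:345])[0]+295;print(y,x[0],x[-1],np.round([1e3*f((x[0]-.5,y),h),1e3*f((x[-1]+.5,y),h)],1).tolist())
```

```text
118 313.5 335.5 [57.8 -5.2 57.4 10.4]
124 313.5 335.5 [53.7 -5.2 53.2 10.4]
130 313.5 335.5 [49.6 -5.3 49.  10.4]
136 313.5 335.5 [45.5 -5.3 44.7 10.5]
142 313.5 335.5 [41.3 -5.3 40.4 10.5]
148 313.5 335.5 [37.1 -5.3 36.  10.6]
154 313.5 335.5 [32.8 -5.4 31.6 10.6]
168 314 330 [[41.8, -3.0], [41.8, 4.3]]
180 312 332 [[36.5, -3.9], [36.6, 5.2]]
200 313 332 [[27.5, -3.5], [27.5, 5.3]]
215 313 331 [[20.5, -3.6], [20.5, 4.9]]
250 310 333 [[17.0, -3.9], [17.0, 4.9]]
280 312 332 [[4.7, -3.3], [4.7, 4.6]]
```

>>> jog_arm(plan=[[0,0,0,0,0.0019,0.015,0],[0,0,0,0,0.0019,0.035,0],[0,0,0,0,0.0019,0.05,0],[0,0,0,0,0.0019,0.05,0],[0,0,0,0,0.0019,0.05,0]])

```text
clock: 13.5
eef_pos: [0.604, 0.0373, 0.1496]
tool_rot: [0.144, 0.99, 0.0, 0.0]
ft_force: [0.4, 0.0, -1.0]
grip_width: 0.0077
grasp_force: 59.9
```

Run:
```python
from h import *
c=bot.calibration('wrist');im=bot.camera('wrist')[...,::-1].copy();cv2.imwrite('pics/w4.png',im)
to([.6024,.036,.0985],-.29+np.pi)
g=cv2.GaussianBlur(cv2.cvtColor(im,cv2.COLOR_BGR2GRAY),(3,3),0).astype(float)
o=bot.get_obs();M=R.from_quat(o['tool_rot']).as_matrix();p0=np.array(o['eef_pos'])
f=lambda p,h:(M.T@(plane('w',p,h,c)-p0))[:2]
for y in range(60,160,12):
    d=np.diff(g[y]);l=290+np.argmin(d[290:322])+.5;r=325+np.argmax(d[325:360])+.5
    print(y,l,r,np.round(1e3*np.r_[f((l,y),.091),f((r,y),.083)],1))
m=cv2.inRange(cv2.cvtColor(im,cv2.COLOR_BGR2HSV),(3,120,40),(25,255,255))
for y in(168,180,200,215):
    x=np.nonzero(m[y,295:345])[0]+295;print(y,x[0],x[-1],np.round([1e3*f((x[0]-.5,y),p0[2]-.008),1e3*f((x[-1]+.5,y),p0[2]-.008)],1).tolist())
```

```text
t 13.55 pos [0.6043 0.0373 0.15  ] yaw 2.8517 j6 0.352
d [ 0.0015 -0.0018  0.0515] rv [0.0005 0.0014 0.0002]
60 309.5 329.5 [90.7 -6.  91.5  4.8]
72 311.5 335.5 [84.7 -5.  85.2  8.2]
84 319.5 352.5 [78.5 -0.7 78.9 17.9]
96 290.5 345.5 [ 72.3 -16.5  72.4  14. ]
108 298.5 335.5 [ 65.9 -12.3  65.8   8.4]
120 304.5 332.5 [59.5 -9.1 59.   6.8]
132 305.5 332.5 [52.9 -8.6 52.2  6.8]
144 305.5 332.5 [46.2 -8.7 45.2  6.9]
156 305.5 332.5 [39.3 -8.8 38.1  6.9]
168 313 330 [[42.0, -3.4], [42.0, 4.3]]
180 311 331 [[36.7, -4.3], [36.7, 4.8]]
200 312 331 [[27.7, -4.0], [27.7, 4.9]]
215 312 331 [[20.7, -4.0], [20.7, 4.9]]
```

>>> jog_arm(plan=[[0,0,0,0,-0.0013,0,0],[0,0,0,0,-0.0013,0,0],[0,0,0,0,-0.0013,0.005,0],[0,0,0,0,-0.0013,0.01,0],[0,0,0,0,-0.0013,0.015,0],[0,0,0,0,-0.0013,0.02,0],[0,0,0,0,-0.0013,0.02,0]])

```text
clock: 14.42
eef_pos: [0.6028, 0.036, 0.1285]
tool_rot: [0.144, 0.99, -0.0, -0.001]
ft_force: [0.0, 0.3, -1.0]
grip_width: 0.0076
grasp_force: 59.9
```

```bash
python3 -c "
from h import *
to([.6024,.036,.0985],-.29+np.pi)"
```

```text
t 14.425 pos [0.6028 0.036  0.1285] yaw 2.8518 j6 0.349
d [ 0.0004 -0.0001  0.03  ] rv [-0.0005 -0.0013  0.0002]
```

Inside the mouth (underside ~0.076) with no contact force. I continue slowly.

>>> jog_arm(plan=[[0,0,0,0,0,0.006,0],[0,0,0,0,0,0.012,0],[0,0,0,0,0,0.018,0],[0,0,0,0,0,0.024,0],[0,0,0,0,0,0.027,0],[0,0,0,0,0,0.027,0]])

```text
clock: 15.18
eef_pos: [0.6031, 0.036, 0.102]
tool_rot: [0.144, 0.99, -0.0, -0.0]
ft_force: [0.5, -0.4, -1.1]
grip_width: 0.0077
grasp_force: 59.9
```

>>> jog_arm(plan=[[0,0,0,0,0,0.002,0],[0,0,0,0,0,0.004,0],[0,0,0,0,0,0.004,0]])

```text
clock: 15.55
eef_pos: [0.6032, 0.036, 0.0982]
tool_rot: [0.144, 0.99, -0.0, -0.0]
ft_force: [-0.7, 0.3, -0.7]
grip_width: 0.0076
grasp_force: 59.9
```

>>> jog_arm(plan=[[0,0,0,0,0,0.001,0],[0,0,0,0,0,0.002,0],[0,0,0,0,0,0.002,0]])

```text
clock: 15.92
eef_pos: [0.6034, 0.0361, 0.0977]
tool_rot: [0.144, 0.99, 0.0, 0.0]
ft_force: [-3.5, 0.2, 6.5]
grip_width: 0.0083
grasp_force: 61.0
```

Floor contact at the expected height. I release, lift, shut the fingers and look.

>>> jog_arm(plan=[[0,0,0,0,0,0,0.03],[0,0,0,0,0,0,0.03],[0,0,0,0,0,-0.005,0.03],[0,0,0,0,0,-0.03,0.03],[0,0,0,0,0,-0.07,0.03],[0,0,0,0,0,-0.1,0.03],[0,0,0,0,0,-0.1,0.03],[0,0,0,0,0,-0.1,0.03]])

```text
clock: 16.92
eef_pos: [0.6029, 0.036, 0.1956]
tool_rot: [0.144, 0.99, -0.0, -0.0]
ft_force: [0.4, 0.8, -0.3]
grip_width: 0.0301
grasp_force: 0.0
```

Run:
```python
from h import *
im=bot.camera('wrist')[...,::-1];s=bot.camera('scene')[...,::-1]
o=np.zeros((400,800,3),np.uint8);o[:,:440]=im[:,120:560]
o[:330,440:800]=cv2.resize(s[150:260,260:380],(360,330));cv2.imwrite('pics/w5.png',o)
to([.5902,-.0047,.13],-.29+np.pi)
```

```text
t 17.025 pos [0.6024 0.036  0.1947] yaw 2.8518 j6 0.349
d [-0.0001 -0.0424  0.0647] rv [-0.001  -0.0028  0.0002]
```

View pics/w5.png

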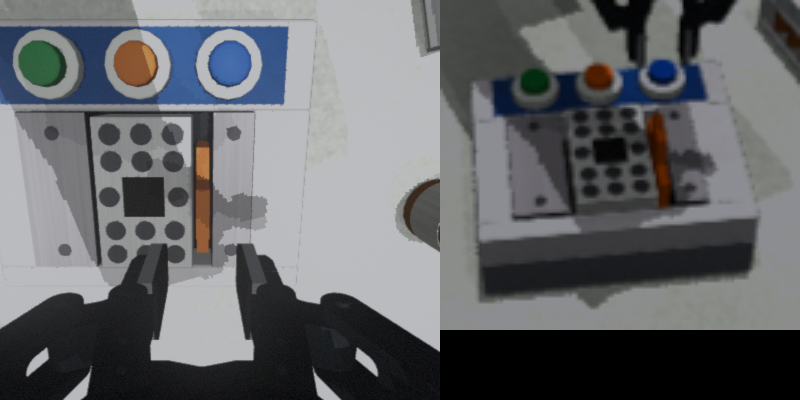

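The spacer stands upright, seated in the left gap and free of the fingers (crop column 203, rows 142–252). I turn 90° for clearance from its tab and go over the pad with shut fingers.

>>> jog_arm(plan=[[0,0,0.18,0,-0.01,0,0.03],[0,0,0.36,0,-0.03,0,0],[0,0,0.54,0,-0.042,0,0],[0,0,0.72,0,-0.0424,0,0],[0,0,0.9,0,-0.0424,0,0],[0,0,1.08,0,-0.0424,0,0],[0,0,1.26,0,-0.0424,0.01,0],[0,0,1.44,0,-0.0424,0.03,0],[0,0,1.57,0,-0.0424,0.05,0],[0,0,1.57,0,-0.0424,0.065,0]])

```text
clock: 18.27
eef_pos: [0.59, -0.0046, 0.129]
tool_rot: [0.801, 0.599, -0.001, -0.001]
ft_force: [-0.8, 0.6, 0.4]
grip_width: -0.0001
grasp_force: 0.0
```

>>> jog_arm(plan=[[0,0,0,0,0,0,0],[0,0,0,0,0,0,0]])

```text
clock: 18.52
eef_pos: [0.5916, -0.0046, 0.1317]
tool_rot: [0.801, 0.598, 0.0, 0.0]
ft_force: [0.6, -0.2, -0.5]
grip_width: -0.0003
grasp_force: 0.0
```

```bash
python3 -c "
from h import *
to([.5902,-.0047,.0965],-.29+np.pi/2)"
```

```text
t 18.525 pos [ 0.5916 -0.0046  0.1317] yaw 1.2828 j6 1.851
d [-0.0005 -0.0013  0.0352] rv [ 0.0006 -0.0001  0.002 ]
```

>>> jog_arm(plan=[[0,0,0,0,-0.001,0.02,0],[0,0,0,0,-0.001,0.035,0],[0,0,0,0,-0.001,0.038,0],[0,0,0,0,-0.001,0.041,0],[0,0,0,0,-0.001,0.043,0],[0,0,0,0,-0.001,0.045,0],[0,0,0,0,-0.001,0.047,0],[0,0,0,0,-0.001,0.047,0]])

```text
clock: 19.52
eef_pos: [0.5906, -0.0043, 0.0848]
tool_rot: [0.802, 0.598, 0.0, 0.0]
ft_force: [-1.3, -0.2, 5.5]
grip_width: 0.0002
grasp_force: 2.6
```

>>> jog_arm(plan=[[0,0,0,0,0,0.001,0],[0,0,0,0,0,0.002,0],[0,0,0,0,0,0.003,0],[0,0,0,0,0,0.003,0],[0,0,0,0,0,0.003,0]])

```text
clock: 20.15
eef_pos: [0.5906, -0.0043, 0.083]
tool_rot: [0.802, 0.598, 0.001, 0.001]
ft_force: [-4.0, 0.4, 10.7]
grip_width: 0.0
grasp_force: 5.6
```

>>> jog_arm(plan=[[0,0,0,0,0,0.0004,0],[0,0,0,0,0,0.0008,0],[0,0,0,0,0,0.0008,0],[0,0,0,0,0,0.0008,0]])

```text
clock: 20.65
eef_pos: [0.5906, -0.0043, 0.083]
tool_rot: [0.802, 0.598, 0.001, 0.001]
ft_force: [-5.3, -0.5, 14.4]
grip_width: -0.0004
grasp_force: 7.5
```

Run:
```python
from h import *
o=bot.camera('wrist')[...,::-1];s=bot.camera('scene')[...,::-1]
p=np.zeros((400,800,3),np.uint8);p[:,:440]=o[:,120:560];p[:330,440:]=cv2.resize(s[150:260,260:380],(360,330));cv2.imwrite('pics/w6.png',p)
to([.5902,-.0047,.083]);print(bot.get_obs()['ft_force'])
```

```text
t 20.75 pos [ 0.5906 -0.0043  0.083 ] yaw 1.2818 j6 1.853
d [-0.0005 -0.0003  0.    ] rv None
[-5.62601758 -0.39946988 14.80022964]
```

View pics/w6.png

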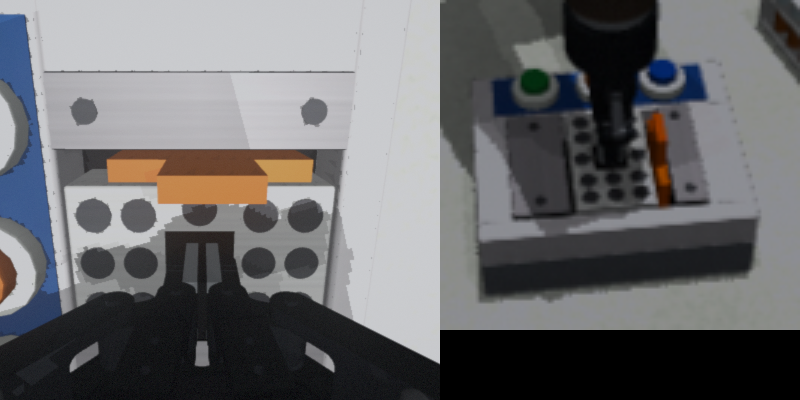

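The block is against its stop: z stays at 0.083 while the force rises to 14 N. The spacer is upright in the gap and the fingers are on the black pad.

```bash
python3 -c "
from workcell import bot
print(bot.job_done())"
```

```text
the job is handed in; nothing more can be done
None
```

I pressed the blue, orange and green keys in order, seated the spacer at the bottom of the wide left gap and released it, and handed the job in at about 21 s with the block held flush at about 15 N; the verdict was not shown.

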